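Dial the cutter chest's thumbwheel lock and draw its bolt

TASK

Unlock the steel cutter chest: roll the three thumbwheels with a fingertip so that 4, 7, 2 stand uppermost on the index lines, left to right as seen from the robot, pressing only lightly (under about 15 N). Then draw the bolt fully to the right by its upright post and let go, leaving 4-7-2 showing. Leave the glue bottle, the offcut and the push block where they are.

Things in the scene. Friction and masses are not known exactly. Their poses are not given: they have to be found in the camera images.
- chest: Grey steel cutter chest fixed to the bench, 206 x 366 mm, 75 mm high; origin at the centre of its underside, x away from the robot, y to the left (as seen from the robot) along the row of wheels, z up. On its lid an aluminium lock housing, 74 x 170 mm, top 97 mm above the bench, with three black thumbwheels and low cheeks between them, tops 106 mm up, that bear the index lines.
- left_top (a point): Nominal top of the left-hand (+y) thumbwheel's rim, 120 mm above the bench; axes as the chest's. Wheel: smooth, 56 mm diameter, 20 mm wide, axle along the chest's y; wheels 45 mm apart. This point is fixed to the chest: the wheel sits in a worn seat, so its real top is up to 4 mm higher or lower and 1 mm off along y; feel for it. The axle gives about 1 mm per 8 N, 4 mm at most.
- wheel_left (a joint): Turn of the left-hand (+y) thumbwheel (rad): 0.6283 x the digit (0 to 9, white) that is uppermost at the index lines. Grows as its top is rolled towards the robot (chest's -x). Stops just below 0 and above 9: it does not go round. Stiff (3.2 N at the rim) and stays where left: a fingertip pressed on the rim with under 7 N may slip; over about 15 N from the robot would damage it.
- middle_top (a point): Nominal top of the middle thumbwheel's rim, 120 mm above the bench; axes as the chest's. Wheel: smooth, 56 mm diameter, 20 mm wide, axle along the chest's y; wheels 45 mm apart. This point is fixed to the chest: the wheel sits in a worn seat, so its real top is up to 4 mm higher or lower and 1 mm off along y; feel for it. The axle gives about 1 mm per 8 N, 4 mm at most.
- wheel_middle (a joint): Turn of the middle thumbwheel (rad): 0.6283 x the digit (0 to 9, white) that is uppermost at the index lines. Grows as its top is rolled towards the robot (chest's -x). Stops just below 0 and above 9: it does not go round. Stiff (3.2 N at the rim) and stays where left: a fingertip pressed on the rim with under 7 N may slip; over about 15 N from the robot would damage it.
- right_top (a point): Nominal top of the right-hand (-y) thumbwheel's rim, 120 mm above the bench; axes as the chest's. Wheel: smooth, 56 mm diameter, 20 mm wide, axle along the chest's y; wheels 45 mm apart. This point is fixed to the chest: the wheel sits in a worn seat, so its real top is up to 4 mm higher or lower and 1 mm off along y; feel for it. The axle gives about 1 mm per 8 N, 4 mm at most.
- wheel_right (a joint): Turn of the right-hand (-y) thumbwheel (rad): 0.6283 x the digit (0 to 9, white) that is uppermost at the index lines. Grows as its top is rolled towards the robot (chest's -x). Stops just below 0 and above 9: it does not go round. Stiff (3.2 N at the rim) and stays where left: a fingertip pressed on the rim with under 7 N may slip; over about 15 N from the robot would damage it.
- bolt (a joint): Travel of the bolt (m): 0 locked, 0.030 fully drawn. A 13 mm steel rod along the row, through the wheels, its left end in a keeper; it slides to the right (the chest's -y) with about 4 N of friction and stays where left. It is blocked after 1 to 4 mm unless all three wheels are on the code, within about 10 degrees.
- post (a point): Middle of the free part of the bolt's upright steel post, by which it is drawn; moves with it. The post is 16 mm in diameter; its top is 16 mm above this point and 138 mm above the bench; below, it is free down to 20 mm under this point, where a 22 mm square foot begins. It stands 80 mm to the right of the right wheel's centre. Axes as the chest's.
- glue: Bystander: white plastic glue bottle, 60 mm in diameter, 170 mm high, standing; origin at the centre of its underside.
- offcut: Bystander: wooden offcut, 60 x 140 x 35 mm high; origin at the centre of its underside.
- pushblock: Bystander: wooden push block, sole 200 x 80 mm, with a raised handle, 70 mm high; origin at the centre of its underside.

How it is judged:
On the way, in this order (a step that is already met when the one before it is completed fails the run):
1. 4, 7 and 2 stand uppermost on the wheels, left to right, the bolt still in (value of joint wheel_left between 2.3433 and 2.6833 rad and value of joint wheel_middle between 4.2282 and 4.5682 rad and value of joint wheel_right between 1.0866 and 1.4266 rad and value of joint bolt below 0.006 m), for 0.2 s.
2. the bolt is drawn fully to the right (value of joint wheel_left between 2.3433 and 2.6833 rad and value of joint wheel_middle between 4.2282 and 4.5682 rad and value of joint wheel_right between 1.0866 and 1.4266 rad and value of joint bolt above 0.026 m), for 0.2 s.
At the end, for the whole second after the job is handed in: The wheels show 4, 7 and 2 from left to right, each within 0.17 rad (10 degrees) of its digit; the bolt is drawn at least 26 of its 30 mm and at rest; the robot has let go (all of step 2 and velocity of joint bolt below 0.01 m/s); the robot touches nothing.
It fails at once if more than 18 N from the robot on a thumbwheel (contact force between any of wheel_left, wheel_middle, wheel_right and the fingers above 18 N or contact force between any of wheel_left, wheel_middle, wheel_right and the arm above 18 N).
It fails at once if the glue bottle, offcut or push block is moved by more than 20 mm (distance of any of glue, offcut, pushblock from where it was at the start of the episode above 0.02 m).
It also fails if it takes over 72 s, if anything falls off the work surface, if the arm or the gripper's body presses on something with over 40 N, if the wrist force passes 120 N, or if a joint passes its speed limit or range.

ROBOT

A 6-joint arm with a two-finger parallel gripper is mounted at the origin on the work surface. World frame = base frame: x ahead of the robot, y to its left, z up, the work surface at z = 0. Lengths are in m, angles in rad, forces in N, time in s.
With the tool pointing down it reaches from about 0.275 to 0.875 m from the base axis. Payload 12.5 kg.
Tool frame: the origin (TCP) lies at the very end of the fingers, on their centre line; the grasp point (between the pads) lies 19 mm behind it; x points along the fingers, y is the direction in which the jaws open and shut, and the axes are right-handed (so a half turn about x gives the same grasp; the last joint's range is limited). The gripper opens to 85 mm and grips with 20 to 120 N. Pads are 22 mm wide; open, the fingers measure 114 mm over their backs; the gripper's body (76 mm by 85 mm) begins 54 mm behind the grasp point. The pads swing forward as they close: fully open they stand 13 mm farther back than shut.
Start: joints at [1.193, 0.351, 1.652, -0, 1.139, -0.085], TCP at [0.159, 0.527, 0.231] pointing down, gripper open.
Joint ranges: [-2.75, 2.75], [-0.79, 2.1], [0.01, 2.65], [-1.57, 4.71], [0.07, 3.14], [-2.87, 2.87]. Speed limits (rad/s): [2.22, 2.22, 2.79, 3.14, 3.14, 3.14].

INTERFACE

Orientations are given as a 3x3 rotation matrix whose columns are the frame's x, y, z axes.
In Python, from bench import manip gives the robot as it stands. Calls block until the motion is done:
- manip.move_ptp(position, orientation): joint-space move of the TCP to a pose.
- manip.move_l(position, attitude=None, max_speed=0.15): straight line of the TCP; attitude=None keeps the orientation; max_speed is the mean speed in m/s.
- manip.move_j(angles): joint-space move.
- manip.set_gripper(opening, effort=None): opening from 0.0 (shut) to 1.0 (fully open); effort is the grip in N (None keeps the last); returns when the fingers have stopped.
- manip.dwell(seconds).
- manip.inverse_kinematics(position, orientation): joint angles nearest the present ones, or None.
- manip.grab_frame(name): name is "scene" or "top"; returns (picture, depth): 480x640x3 uint8, red, green, blue; 480x640 float32, m along the optical axis (not along the pixel's ray), 0 where there is no reading.
- manip.get_calibration(name): a dict with "camera_matrix" (3x3 intrinsics, pixels), "R" (3x3) and "t" (3): a world point X has camera coordinates R X + t. Camera axes: x right, y down, z forward; pixel columns grow to the right and rows downward; lengths in m; the calibration is good to about 2 mm. A picture is of the moment at which its call begins. get_calibration takes no time and is no camera call.
A pose or a line that the arm cannot do raises manip.Unreachable and nothing moves.
- manip.sign_off(): hands the job in, once; it reports no verdict.
Trained networks look in the newest picture that a camera, given by its name, has taken for a name from the list of things; names that differ only in an ending like _2 or _b are one class to them, and where a whole thing is asked for, a point or a joint stands for the part that bears it (a point fixed in the world has none). Each returns a list of dicts, best first, with "confidence" (0 to 1); they miss things now and then, are a little off and sometimes report something else, mostly with a low value. They report only what shows in the picture. A call takes as long as a camera call.
- manip.look_for(camera, name): "at" ([x, y, z] in m, in world coordinates, good to about 4 mm: the middle of the surface that is visible of it).
Readings, each from a call of its own:
- manip.current_time(): time.
- manip.current_qpos(): joint angles.
- manip.current_joint_vel(): joint speeds.
- manip.current_joint_torque(): joint torques, N m.
- manip.current_ee_pos(): TCP position.
- manip.current_tcp_rot(): TCP orientation.
- manip.current_force(): force on the tool from outside, world axes, zero at the start.
- manip.current_ft_torque(): the same for the moment, N m.
- manip.current_grip_width(): opening from 0.0 (shut) to 1.0 (fully open).
Only numpy, scipy, OpenCV 4.12 (cv2) and the standard library are available. Lean on these libraries where they do the work, as an engineer would, in place of code of your own. Each camera call takes 0.05 s, during which the arm holds its last target.

## Working session

There is one attempt and no reset: what is moved stays moved. The work goes in short steps, each a Python script; the robot and the scene stay as the last script left them, time stands still between calls to the robot, and variables do not carry over. Pictures are saved under pics/ and viewed, and the job is handed in when it is done.

```bash
mkdir -p pics; ls; python3 - <<'E'
from bench import manip
import cv2,numpy as np
for c in ("scene","top"):
    p,d=manip.grab_frame(c); cv2.imwrite(f"pics/{c}0.png",p[:,:,::-1]); np.save(f"{c}0.npy",d)
    k=manip.get_calibration(c); print(c,k)
    for n in ("chest","wheel_left","wheel_middle","wheel_right","post","glue","offcut","pushblock"):
        r=manip.look_for(c,n); print(n,[(np.round(q["at"],3),round(q["confidence"],2)) for q in r[:3]])
print(manip.current_time(),manip.current_tcp_rot(),manip.current_force())
E
```

```text
pics
scene {'camera_matrix': array([[597.87500155,   0.        , 323.36800743],
       [  0.        , 597.87500155, 238.07038086],
       [  0.        ,   0.        ,   1.        ]]), 'R': array([[-0.47477461,  0.88003982, -0.01090823],
       [ 0.62459229,  0.32817885, -0.70864879],
       [-0.62005931, -0.34326165, -0.70547707]]), 't': array([ 0.23518903, -0.34415632,  1.82620954])}
chest [(array([ 0.619, -0.022,  0.073]), 0.83)]
wheel_left []
wheel_middle [(array([ 0.584, -0.047,  0.108]), 0.62)]
wheel_right [(array([ 0.582, -0.097,  0.112]), 0.45)]
post [(array([ 0.57 , -0.173,  0.099]), 0.81), (array([ 0.584, -0.049,  0.107]), 0.42)]
glue [(array([0.681, 0.202, 0.095]), 0.88), (array([ 0.58 , -0.093,  0.113]), 0.61)]
offcut [(array([ 0.748, -0.153,  0.029]), 0.95)]
pushblock [(array([ 0.601, -0.329,  0.016]), 0.79)]
top {'camera_matrix': array([[597.11696058,   0.        , 317.34072051],
       [  0.        , 597.11696058, 244.6933947 ],
       [  0.        ,   0.        ,   1.        ]]), 'R': array([[-0.01857877, -0.999779  ,  0.00983779],
       [-0.98862634,  0.01690103, -0.
[... 170 characters left out ...]
(array([ 0.58 , -0.01 ,  0.112]), 0.74)]
wheel_middle [(array([ 0.571, -0.153,  0.098]), 0.6), (array([ 0.574, -0.057,  0.117]), 0.54)]
wheel_right [(array([ 0.571, -0.099,  0.118]), 0.71)]
post [(array([ 0.572, -0.152,  0.096]), 0.88), (array([ 0.57 , -0.05 ,  0.075]), 0.73), (array([ 0.574, -0.336,  0.021]), 0.59)]
glue [(array([0.654, 0.184, 0.112]), 0.83)]
offcut [(array([ 0.736, -0.16 ,  0.037]), 0.86), (array([ 0.57 , -0.056,  0.075]), 0.37)]
pushblock [(array([ 0.571, -0.336,  0.019]), 0.83)]
0.9 [[ 6.99004354e-07  2.88640919e-01  9.57437424e-01]
 [-1.11744335e-05  9.57437423e-01 -2.88640919e-01]
 [-1.00000000e+00 -1.04970595e-05  3.89465167e-06]] [-1.33938762 -0.34106932 -0.55863521]
```

```bash
python3 - <<'E'
import cv2
t=cv2.imread("pics/top0.png"); s=cv2.imread("pics/scene0.png")
cv2.imwrite("pics/topc.png",cv2.resize(t[150:350,230:510],None,fx=2.8,fy=2.8,interpolation=cv2.INTER_CUBIC))
cv2.imwrite("pics/scenec.png",cv2.resize(s[130:330,180:440],None,fx=3,fy=3,interpolation=cv2.INTER_CUBIC))
E
```

```text
(no output)
```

View pics/top0.png

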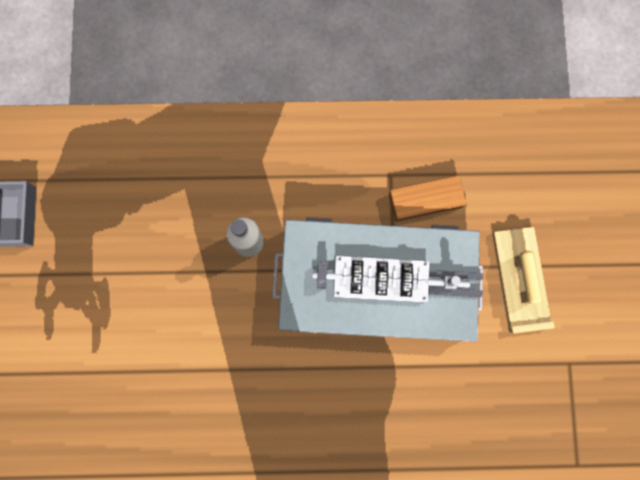

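View pics/scene0.png

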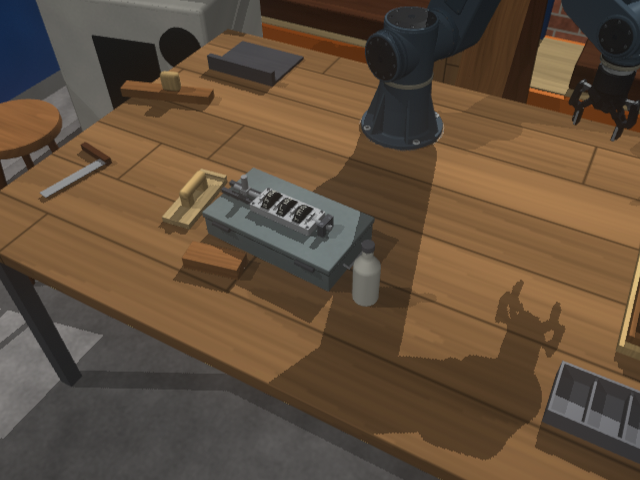

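View pics/topc.png

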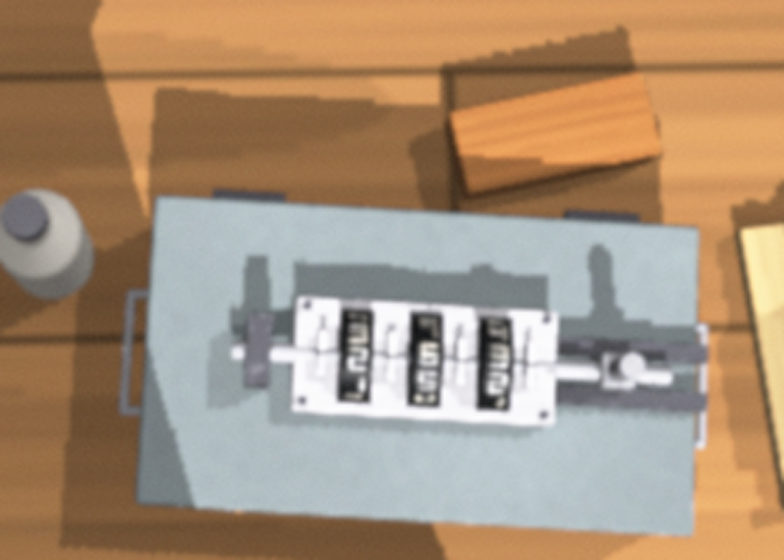

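View pics/scenec.png

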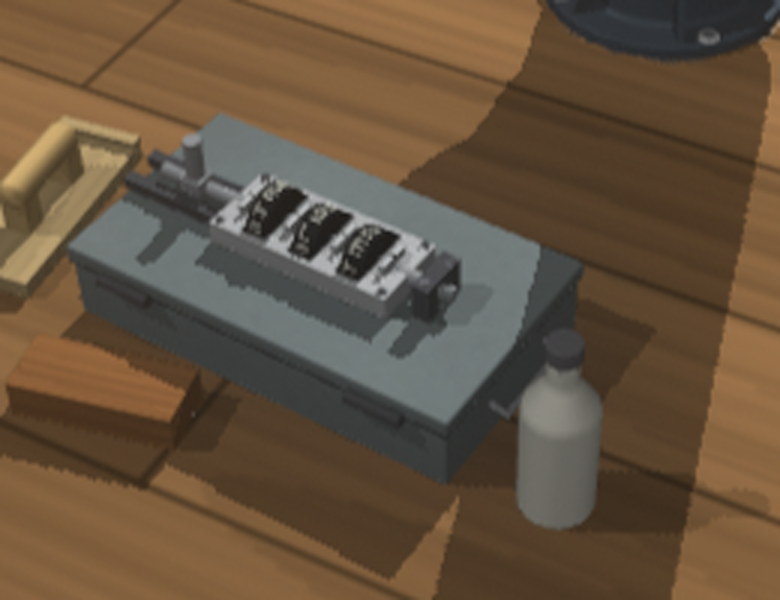

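```bash
cat > h.py <<'E'
import numpy as np,cv2
from bench import manip
def ray(cam,uv,z):
    k=manip.get_calibration(cam); K,R,t=k["camera_matrix"],k["R"],k["t"]
    d=R.T@np.linalg.solve(K,np.array([uv[0],uv[1],1.0])); c=-R.T@t
    return c+d*(z-c[2])/d[2]
def proj(cam,X):
    k=manip.get_calibration(cam); x=k["camera_matrix"]@(k["R"]@np.asarray(X)+k["t"]); return x[:2]/x[2]
E
python3 - <<'E'
from h import *
pts=[(157,197),(697,230),(692,533),(138,502)]
P=np.array([ray("top",(230+(u+.5)/2.8-.5,150+(v+.5)/2.8-.5),.075)[:2] for u,v in pts])
print(P.round(4), [np.linalg.norm(P[i]-P[(i+1)%4]).round(4) for i in range(4)])
c=P.mean(0); ydir=(P[0]-P[1])+(P[3]-P[2]); ydir/=np.linalg.norm(ydir); print(c,ydir,np.arctan2(-ydir[0],ydir[1]))
# depth-based top: housing
d=np.load("top0.npy"); t=cv2.imread("pics/top0.png")
k=manip.get_calibration("top"); K,R,tt=k["camera_matrix"],k["R"],k["t"]
v,u=np.mgrid[0:480,0:640]
C=np.stack([(u-K[0,2])/K[0,0]*d,(v-K[1,2])/K[1,1]*d,d],-1); W=(C-tt)@R
np.save("W.npy",W)
m=(d>0)&(abs(W[...,2]-.075)<.006)&(u>250)&(u<500)&(v>200)&(v<360)
print(np.median(W[m][:,2]),m.sum()); r=cv2.minAreaRect(np.float32(W[m][:,:2]*1000)); print(r)
x=np.array([-0,0]); yd=ydir; xd=np.array([ydir[1],-ydir[0]])
L=(W[...,:2]-c); lx=L@xd; ly=L@yd
m=(d>0)&(W[...,2]>.093)&(abs(lx)<.1)&(abs(ly)<.18)
print("housing",lx[m].min(),lx[m].max(),ly[m].min(),ly[m].max())
m2=m&(W[...,2]>.12); print(np.c_[lx[m2],ly[m2],W[m2][:,2]].round(3)[::3])
for nm,a in (("top",(330,250,440,310)),("scene",(255,185,325,230))):
    im=cv2.imread(f"pics/{nm}0.png")[a[1]:a[3],a[0]:a[2]]
    cv2.imwrite(f"pics/z{nm}.png",cv2.resize(im,None,fx=7,fy=7,interpolation=cv2.INTER_LANCZOS4))
E
```

```text
[[ 0.6895  0.1164]
 [ 0.6609 -0.2453]
 [ 0.4605 -0.2302]
 [ 0.4872  0.1309]] [np.float64(0.3628), np.float64(0.201), np.float64(0.3621), np.float64(0.2028)]
[ 0.57454356 -0.05707105] [0.07624648 0.997089  ] -0.07632055297715118
0.07577566644465303 16474
((579.6953125, -28.881484985351562), (424.2110595703125, 210.94598388671875), 85.54752349853516)
housing -0.036608037058360236 0.037843294379177474 -0.1751348714656584 0.12477756965260857
[[ 0.012  0.04   0.121]
 [ 0.013 -0.037  0.12 ]
 [ 0.007  0.036  0.121]
 [ 0.011 -0.037  0.121]
 [ 0.012 -0.046  0.12 ]
 [ 0.005  0.046  0.12 ]
 [ 0.007  0.     0.12 ]
 [ 0.009 -0.037  0.123]
 [ 0.01  -0.044  0.124]
 [ 0.003  0.045  0.122]
 [ 0.007 -0.035  0.124]
 [ 0.008 -0.04   0.122]
 [ 0.008 -0.047  0.122]
 [ 0.004 -0.007  0.123]
 [ 0.006 -0.039  0.122]
 [ 0.006 -0.044  0.122]
 [ 0.006 -0.051  0.124]
 [ 0.001  0.009  0.121]
 [ 0.004 -0.04   0.123]
 [ 0.005 -0.046  0.121]
 [ 0.005 -0.051  0.121]
 [ 0.008 -0.124  0.138]
 [-0.003  0.053  0.121]
 [-0.002  0.044  0.12 ]
 [ 0.002 -0.035  0.122]
 [ 0.003 -0.042  0.122]
 [ 0.003 -0.048  0.123]
 [ 0.003 -
[... 514 characters left out ...]
22]
 [ 0.001 -0.118  0.128]
 [ 0.    -0.12   0.141]
 [ 0.    -0.125  0.141]
 [ 0.001 -0.131  0.139]
 [-0.006 -0.007  0.121]
 [-0.005 -0.039  0.122]
 [-0.004 -0.047  0.12 ]
 [-0.004 -0.052  0.121]
 [-0.001 -0.118  0.133]
 [-0.001 -0.122  0.139]
 [-0.001 -0.127  0.141]
 [-0.006 -0.038  0.12 ]
 [-0.006 -0.048  0.121]
 [-0.006 -0.053  0.122]
 [-0.004 -0.118  0.14 ]
 [-0.003 -0.124  0.14 ]
 [-0.003 -0.129  0.138]
 [-0.008 -0.039  0.123]
 [-0.008 -0.046  0.125]
 [-0.004 -0.119  0.13 ]
 [-0.005 -0.122  0.138]
 [-0.005 -0.127  0.141]
 [-0.01  -0.036  0.123]
 [-0.01  -0.044  0.125]
 [-0.006 -0.121  0.128]
 [-0.006 -0.124  0.138]
 [-0.012 -0.034  0.121]
 [-0.007 -0.123  0.121]
 [-0.014 -0.041  0.122]]
```

View pics/ztop.png

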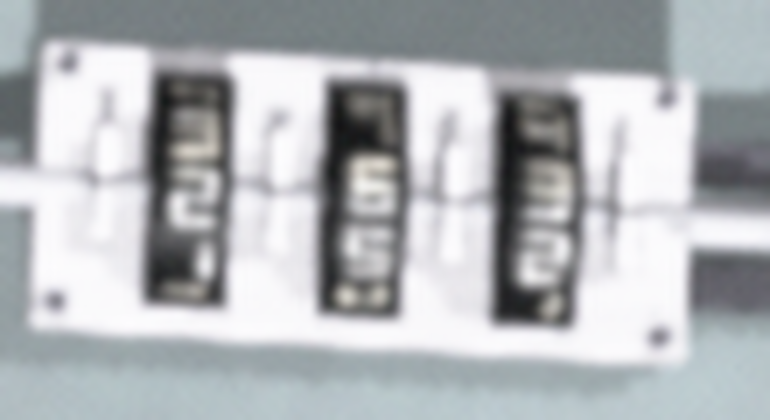

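View pics/zscene.png

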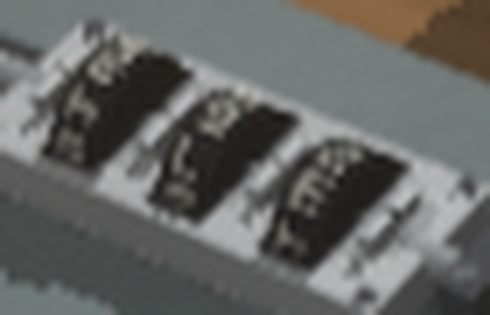

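```bash
cat >> h.py <<'E'
C0=np.array([0.5747,-0.0567,0]); a=-0.0763
XD=np.array([np.cos(a),np.sin(a),0]); YD=np.array([-np.sin(a),np.cos(a),0]); ZD=np.array([0,0,1.])
def W2(l): return C0+l[0]*XD+l[1]*YD+l[2]*ZD
def unwrap(cam,img,tops=(.121,.1205,.1225),fn="pics/u.png"):
    """rows: phi from +1.2 (far) top to -1.2 (near); cols: y"""
    S=100  # px per rad
    ph=np.arange(1.4,-1.4,-1/S*0.5); ys=np.linspace(.012,-.012,160)
    out=[]
    for y0,tz in zip((.045,0,-.045),tops):
        P=np.array([[proj(cam,W2((.028*np.sin(p),y0+y,tz-.028+.028*np.cos(p)))) for y in ys] for p in ph],np.float32)
        o=cv2.remap(img,P[...,0],P[...,1],cv2.INTER_CUBIC)
        for g in (0,): cv2.line(o,(0,int((1.4-g)*2*S)),(159,int((1.4-g)*2*S)),(0,0,255),1)
        for j in range(-4,5):
            yy=int((1.4-j*.31415)*2*S); cv2.line(o,(0,yy),(8 if j%2 else 16,yy),(0,255,0),1)
        out.append(o); out.append(np.zeros((len(ph),20,3),np.uint8))
    cv2.imwrite(fn,np.hstack(out))
E
python3 - <<'E'
from h import *
for c in("top","scene"): unwrap(c,cv2.imread(f"pics/{c}0.png"),fn=f"pics/u{c}0.png")
E
```

```text
Traceback (most recent call last):
  File "h.py", line 18, in unwrap
    P=np.array([[proj(cam,W2((.028*np.sin(p),y0+y,tz-.028+.028*np.cos(p)))) for y in ys] for p in ph],np.float32)
                 ~~~~^^^^^^^^^^^^^^^^^^^^^^^^^^^^^^^^^^^^^^^^^^^^^^^^^^^^^^
  File "h.py", line 8, in proj
    k=manip.get_calibration(cam); x=k["camera_matrix"]@(k["R"]@np.asarray(X)+k["t"]); return x[:2]/x[2]
ValueError: time passes only in moves, steps and waits
```

Cache the calibration and retry.

```bash
python3 - <<'E'
s=open("h.py").read()
s=s.replace("def ray","_K={}\ndef cal(c):\n    if c not in _K: _K[c]=manip.get_calibration(c)\n    return _K[c]\ndef ray").replace("k=manip.get_calibration(cam)","k=cal(cam)")
open("h.py","w").write(s)
E
python3 - <<'E'
from h import *
for c in("top","scene"): unwrap(c,cv2.imread(f"pics/{c}0.png"),fn=f"pics/u{c}0.png")
print(manip.current_time())
E
```

```text
0.9
```

View pics/utop0.png

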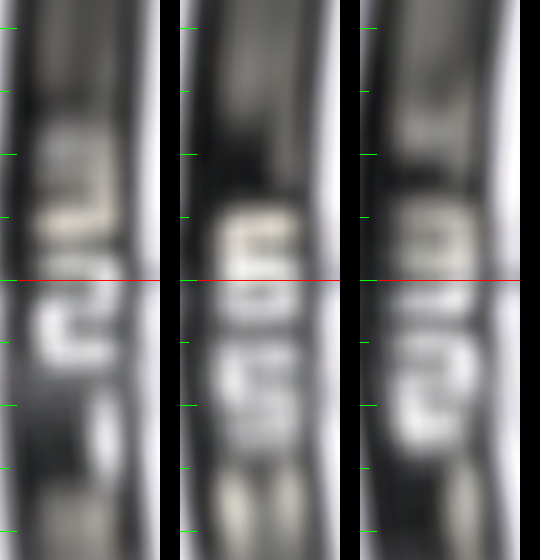

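View pics/uscene0.png

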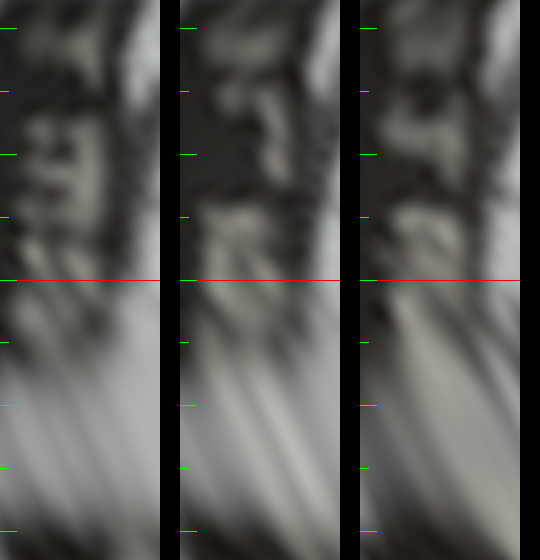

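```bash
cat >> h.py <<'E'
RT=np.column_stack([-ZD,YD,XD])
def F():  # mean force in chest axes
    f=manip.current_force(); return np.array([f@XD,f@YD,f[2]])
E
python3 - <<'E'
from h import *
manip.set_gripper(0.0,20)
print(manip.current_time())
manip.move_ptp(W2((.007,.045,.150)),RT)
print(manip.current_time(),manip.current_ee_pos()-W2((.007,.045,.150)))
for i in range(4): print(manip.current_time(),F().round(2)); manip.dwell(.05)
t=manip.current_time(); p=W2((.007,.045,.135)); manip.move_l(p); print(manip.current_time()-t,manip.current_ee_pos()-p,F())
t=manip.current_time(); p=W2((.007,.045,.134)); manip.move_l(p,max_speed=.02); print(manip.current_time()-t,manip.current_ee_pos()-p,F())
p,d=manip.grab_frame("scene"); cv2.imwrite("pics/s1.png",cv2.resize(p[130:290,200:400,::-1],None,fx=4,fy=3.75))
E
```

```text
1.6667
4.125 [4.06629378e-06 7.23278621e-04 1.09243808e-04]
4.125 [-0.27  0.6  -0.2 ]
4.175 [ 0.62  0.73 -0.34]
4.225 [ 0.68 -0.25 -0.04]
4.275 [ 0.65 -0.3  -0.95]
0.25 [-0.00055747  0.00019114 -0.0006463 ] [ 0.31578236 -0.13567583  0.41949749]
0.25 [ 1.56099662e-04 -2.07624586e-05  3.60425609e-04] [ 0.04835772  0.53462884 -0.1912679 ]
```

View pics/s1.png

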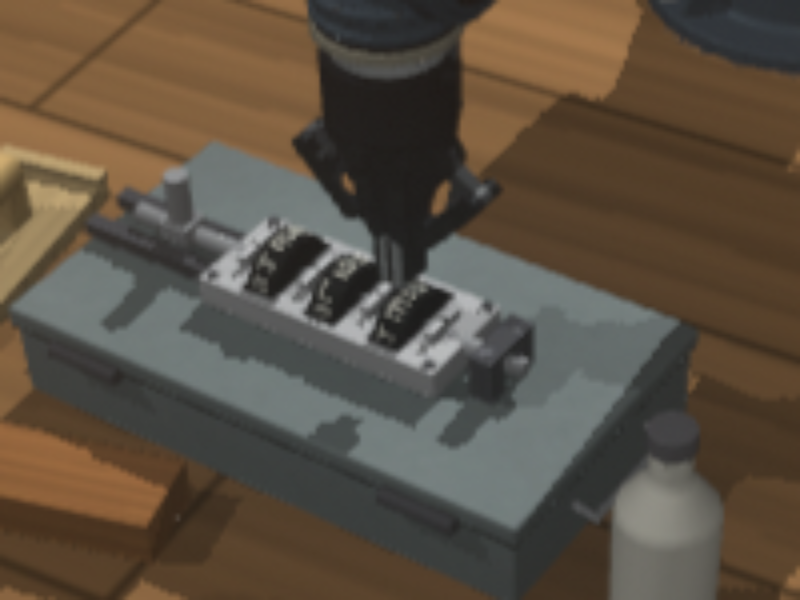

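```bash
cat >> h.py <<'E'
def Fm(n=3):
    o=[]
    for i in range(n):
        o.append(F()); manip.dwell(.02)
    return np.mean(o,0)
def press(lx,ly,z,target=10.,log=True,step=.0008,zmin=.113):
    """at (lx,ly,z) in free air; go down until target; returns z command, bias"""
    b=Fm(6)[2]; k=None
    while z>zmin:
        f=Fm(3)[2]-b
        if log and f>1.5: print("z",round(z,4),"f",round(f,2))
        if f>target-1.2: return z,b
        dz=step if f<2 else min(step,(target-f)/10000.)
        z-=dz; manip.move_l(W2((lx,ly,z)),max_speed=.03)
    raise RuntimeError("no contact")
def roll(lx0,lx1,ly,z,b,target=10.,step=.002):
    n=max(1,int(np.ceil(abs(lx1-lx0)/step))); log=[]
    for x in np.linspace(lx0,lx1,n+1)[1:]:
        manip.move_l(W2((x,ly,z)),max_speed=.03)
        f=Fm(2); fz=f[2]-b; log.append((round(x*1e3,1),round(z*1e3,2),round(fz,1),round(f[0],1)))
        if fz>14: print("HIGH",log); z+=.0006
        elif fz<1: print("LOST",log); break
        else: z+=np.clip((fz-target)/10000.,-.0004,.0004)
    print(log); 
    manip.move_l(W2((x,ly,z+.012)),max_speed=.1); return z
E
python3 - <<'E'
from h import *
lx,ly=.007,.045
manip.move_l(W2((lx,ly,.128)),max_speed=.03)
z,b=press(lx,ly,.128)
z=roll(lx,-.007,ly,z,b); print(z,manip.current_time())
p,d=manip.grab_frame("top"); cv2.imwrite("pics/t1.png",p[:,:,::-1])
E
```

```text
z 0.1168 f 3.8
z 0.1162 f 7.43
z 0.1159 f 8.34
z 0.1158 f 8.86
[(np.float64(5.0), np.float64(115.76), np.float64(7.9), np.float64(1.3)), (np.float64(3.0), np.float64(115.55), np.float64(8.4), np.float64(2.2)), (np.float64(1.0), np.float64(115.38), np.float64(8.5), np.float64(1.7)), (np.float64(-1.0), np.float64(115.24), np.float64(8.7), np.float64(2.3)), (np.float64(-3.0), np.float64(115.11), np.float64(9.9), np.float64(2.6)), (np.float64(-5.0), np.float64(115.1), np.float64(8.8), np.float64(2.0)), (np.float64(-7.0), np.float64(114.98), np.float64(9.7), np.float64(2.3))]
0.11494767672135459 12.725
```

```bash
python3 - <<'E'
from h import *
p,d=manip.grab_frame("scene"); unwrap("scene",p[:,:,::-1].copy(),tops=(.118,.1205,.1225),fn="pics/us1.png")
t=cv2.imread("pics/t1.png")
cv2.imwrite("pics/t1c.png",cv2.resize(t[200:340,280:440],None,fx=4,fy=4))
E
```

```text
(no output)
```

View pics/us1.png

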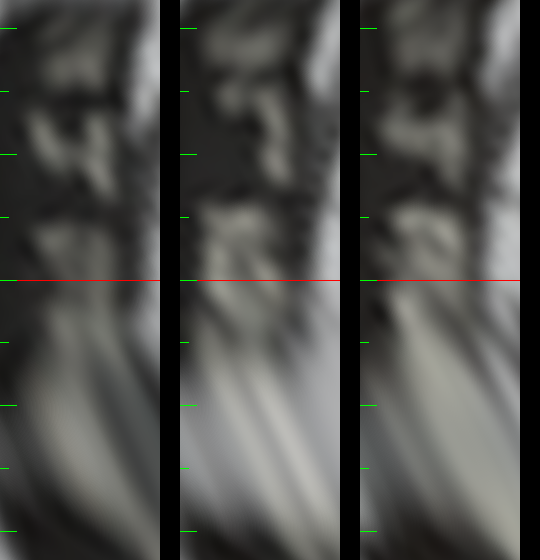

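View pics/t1c.png

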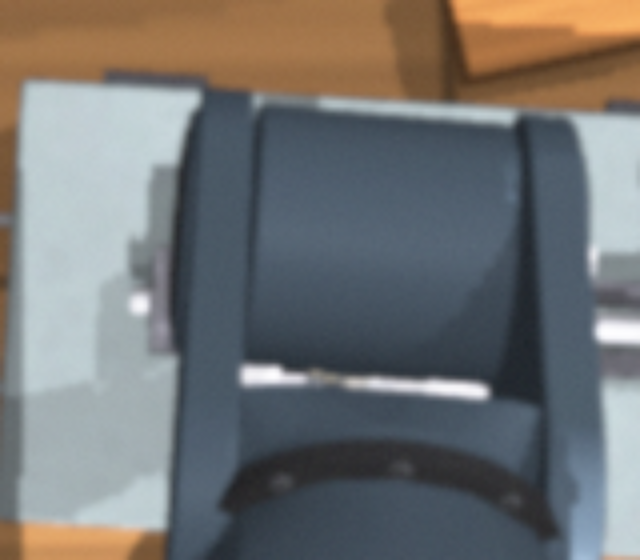

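```bash
python3 - <<'E'
from h import *
lx,ly=.0088,.045
manip.move_l(W2((lx,ly,.124)),max_speed=.1)
manip.move_l(W2((lx,ly,.1185)),max_speed=.03)
z,b=press(lx,ly,.1185)
z=roll(lx,-.0088,ly,z,b,step=.0025); 
manip.move_l(W2((.010,0,.135)),max_speed=.15)
p,d=manip.grab_frame("scene"); unwrap("scene",p[:,:,::-1].copy(),tops=(.118,.1205,.1225),fn="pics/us2.png"); print(manip.current_time())
E
```

```text
z 0.1169 f 3.55
z 0.1163 f 6.8
z 0.1159 f 7.5
z 0.1157 f 8.25
z 0.1155 f 9.36
[(np.float64(6.6), np.float64(115.51), np.float64(7.8), np.float64(1.5)), (np.float64(4.4), np.float64(115.29), np.float64(8.3), np.float64(2.0)), (np.float64(2.2), np.float64(115.12), np.float64(8.6), np.float64(2.7)), (np.float64(0.0), np.float64(114.98), np.float64(9.7), np.float64(1.1)), (np.float64(-2.2), np.float64(114.94), np.float64(9.5), np.float64(2.3)), (np.float64(-4.4), np.float64(114.89), np.float64(10.1), np.float64(1.8)), (np.float64(-6.6), np.float64(114.9), np.float64(10.8), np.float64(2.1)), (np.float64(-8.8), np.float64(114.98), np.float64(9.9), np.float64(2.7))]
18.4833
```

View pics/us2.png

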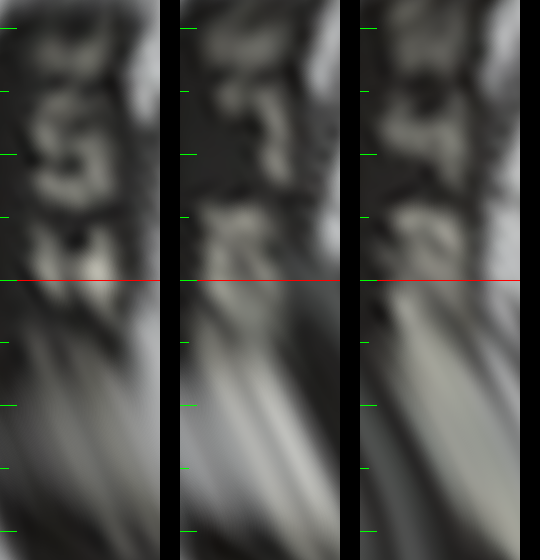

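```bash
python3 - <<'E'
from h import *
lx,ly=.0096,0.
manip.move_l(W2((lx,ly,.126)),max_speed=.06)
z,b=press(lx,ly,.126)
z=roll(lx,-.0098,ly,z,b,step=.0025); 
manip.move_l(W2((-.009,-.045,.135)),max_speed=.15)
p,d=manip.grab_frame("scene"); unwrap("scene",p[:,:,::-1].copy(),tops=(.118,z+.0015,.1225),fn="pics/us3.png"); print(manip.current_time())
E
```

```text
z 0.1164 f 5.11
z 0.1159 f 7.15
z 0.1156 f 8.16
z 0.1154 f 8.87
[(np.float64(7.2), np.float64(115.44), np.float64(7.7), np.float64(1.5)), (np.float64(4.7), np.float64(115.21), np.float64(9.2), np.float64(1.8)), (np.float64(2.3), np.float64(115.13), np.float64(9.1), np.float64(2.6)), (np.float64(-0.1), np.float64(115.04), np.float64(9.7), np.float64(1.8)), (np.float64(-2.5), np.float64(115.01), np.float64(10.2), np.float64(1.8)), (np.float64(-5.0), np.float64(115.03), np.float64(9.6), np.float64(1.8)), (np.float64(-7.4), np.float64(114.99), np.float64(9.4), np.float64(2.1)), (np.float64(-9.8), np.float64(114.93), np.float64(9.1), np.float64(1.7))]
26.475
```

View pics/us3.png

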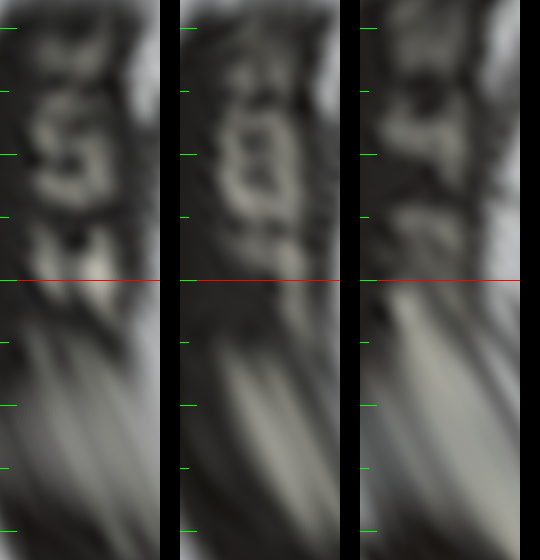

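```bash
python3 - <<'E'
from h import *
lx,ly=-.0075,-.045
manip.move_l(W2((lx,ly,.127)),max_speed=.06)
z,b=press(lx,ly,.127)
z=roll(lx,.0075,ly,z,b,step=.0025); 
manip.move_l(W2((0,-.090,.180)),max_speed=.2)
manip.move_ptp(W2((-.03,-.24,.25)),RT)
for c in("scene","top"):
    p,d=manip.grab_frame(c); cv2.imwrite(f"pics/{c}4.png",p[:,:,::-1]);unwrap(c,p[:,:,::-1].copy(),tops=(.117,.117,z+.0015),fn=f"pics/u{c}4.png")
print(manip.current_time())
E
```

```text
z 0.1206 f 3.1
z 0.1199 f 6.28
z 0.1195 f 7.45
z 0.1193 f 8.86
[(np.float64(-5.0), np.float64(119.28), np.float64(8.5), np.float64(-1.8)), (np.float64(-2.5), np.float64(119.13), np.float64(9.4), np.float64(-2.4)), (np.float64(0.0), np.float64(119.07), np.float64(9.4), np.float64(-1.8)), (np.float64(2.5), np.float64(119.01), np.float64(9.8), np.float64(-1.7)), (np.float64(5.0), np.float64(118.99), np.float64(10.2), np.float64(-1.7)), (np.float64(7.5), np.float64(119.01), np.float64(9.0), np.float64(-1.7))]
33.4667
```

View pics/uscene4.png

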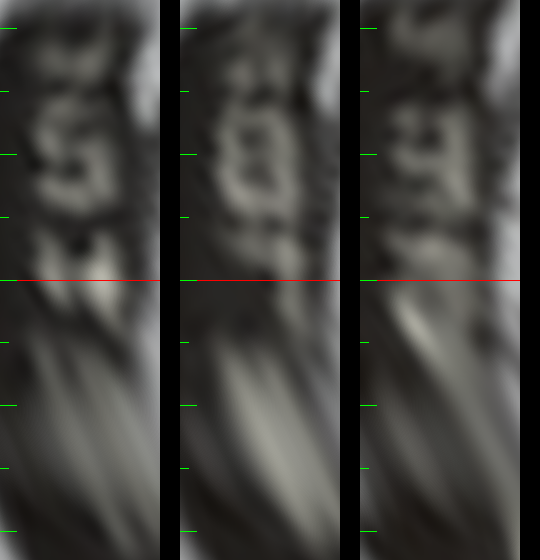

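View pics/utop4.png

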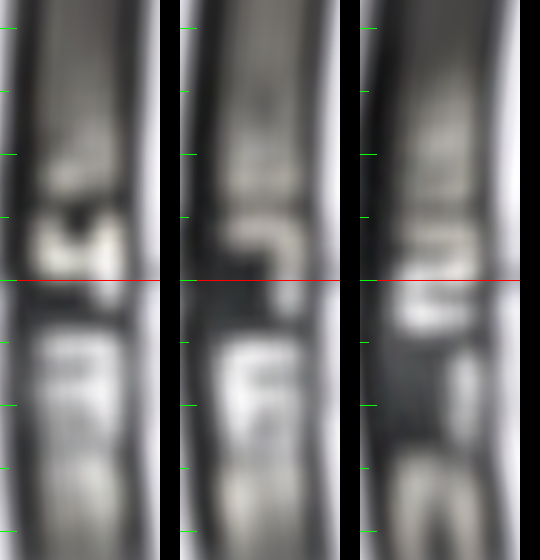

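```bash
python3 - <<'E'
from h import *
im=cv2.imread("pics/top4.png"); big=cv2.resize(im[250:310,330:440],None,fx=7,fy=7,interpolation=cv2.INTER_LANCZOS4)
def q(l):
    u=proj("top",W2(l)); return tuple(int(round(x)) for x in ((u[0]-330+.5)*7-.5,(u[1]-250+.5)*7-.5))
for s in((.037,.085),(.037,-.085),(-.037,.085),(-.037,-.085)): cv2.circle(big,q((*s,.097)),4,(0,0,255),1)
for y in(.0675,.0225,-.0225,-.0675): cv2.circle(big,q((0,y,.106)),4,(0,255,0),1)
for y,z in((.045,.117),(0,.117),(-.045,.1205)): cv2.circle(big,q((0,y,z)),4,(255,0,255),1)
cv2.imwrite("pics/top4z.png",big)
im=cv2.imread("pics/scene4.png"); 
d=[proj("scene",W2(l)) for l in ((.037,.085,.097),(.037,-.085,.097),(-.037,.085,.097),(-.037,-.085,.097),(0,.0675,.106),(0,.0225,.106),(0,-.0225,.106),(0,-.0675,.106),(0,.045,.117),(0,0,.117),(0,-.045,.1205))]
o=np.array([250,180]); b=cv2.resize(im[180:245,250:340],None,fx=8,fy=8,interpolation=cv2.INTER_LANCZOS4)
for p in d: cv2.circle(b,tuple(int(x) for x in (p-o+.5)*8),4,(0,0,255),1)
cv2.imwrite("pics/scene4z.png",b)
E
```

```text
(no output)
```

View pics/top4z.png

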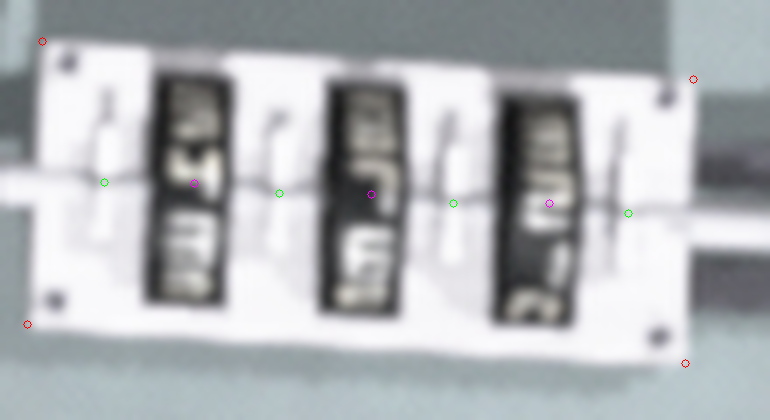

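View pics/scene4z.png

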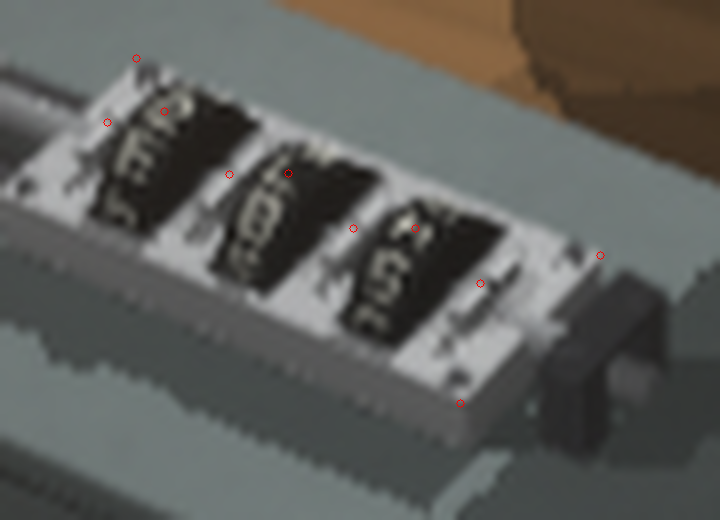

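```bash
python3 - <<'E'
from h import *
lx,ly=.0012,.045
manip.move_l(W2((lx,ly,.150)),max_speed=.3)
manip.move_l(W2((lx,ly,.1185)),max_speed=.1)
z,b=press(lx,ly,.1185)
z=roll(lx,-.0013,ly,z,b,step=.0013)
manip.move_l(W2((0,-.06,.160)),max_speed=.25)
manip.move_ptp(W2((-.03,-.24,.25)),RT)
for c in("scene","top"):
    p,d=manip.grab_frame(c); cv2.imwrite(f"pics/{c}5.png",p[:,:,::-1]);unwrap(c,p[:,:,::-1].copy(),tops=(.117,.117,.1205),fn=f"pics/u{c}5.png")
print(manip.current_time())
E
```

```text
z 0.1169 f 3.91
z 0.1163 f 6.97
z 0.116 f 8.02
z 0.1158 f 8.69
z 0.1157 f 9.21
[(np.float64(-0.0), np.float64(115.66), np.float64(7.9), np.float64(0.8)), (np.float64(-1.3), np.float64(115.45), np.float64(8.8), np.float64(2.1))]
39.3917
```

View pics/utop5.png

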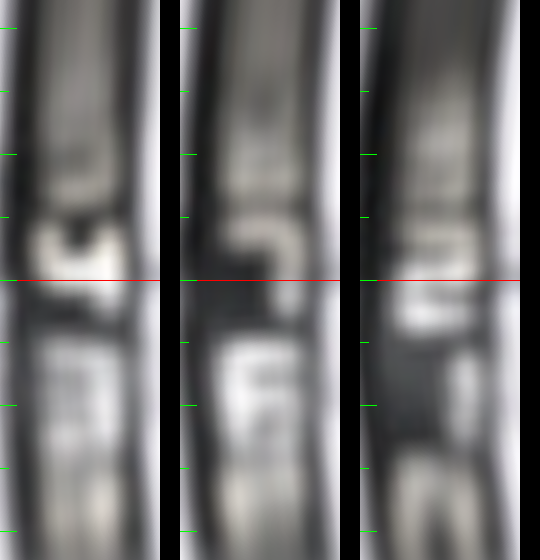

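View pics/uscene5.png

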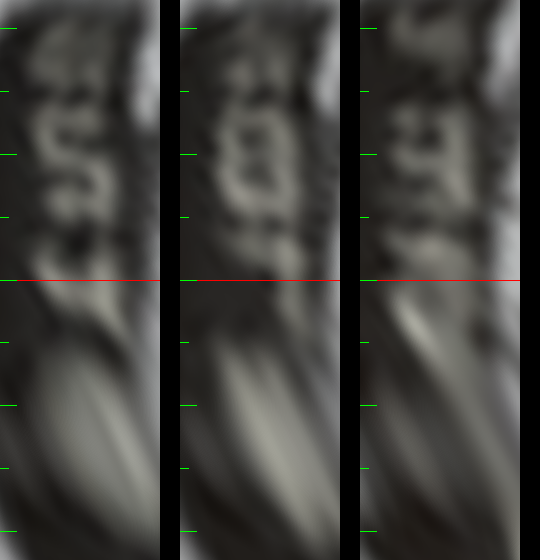

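```bash
python3 - <<'E'
from h import *
manip.move_l(W2((0,-.0975,.165)),max_speed=.3)
manip.move_l(W2((0,-.0975,.113)),max_speed=.1)
b=Fm(5)[1]; y=-.0975; yc=None; log=[]
for i in range(40):
    y-=.0015 if yc is None else .003 if yc-y<.026 else .001
    manip.move_l(W2((0,y,.113)),max_speed=.03)
    f=Fm(2)[1]-b; log.append((round(y*1e3,1),round(f,1)))
    if yc is None and f>2.5: yc=y
    if f>14: break
    if y<-.152: break
print(log,yc,manip.current_time())
E
```

```text
[(-99.0, np.float64(-0.2)), (-100.5, np.float64(0.0)), (-102.0, np.float64(-0.6)), (-103.5, np.float64(0.4)), (-105.0, np.float64(2.7)), (-108.0, np.float64(1.7)), (-111.0, np.float64(1.5)), (-114.0, np.float64(1.6)), (-117.0, np.float64(1.3)), (-120.0, np.float64(0.8)), (-123.0, np.float64(1.3)), (-126.0, np.float64(1.1)), (-129.0, np.float64(1.6)), (-132.0, np.float64(1.1)), (-133.0, np.float64(2.8)), (-134.0, np.float64(5.4)), (-135.0, np.float64(10.6)), (-136.0, np.float64(15.9))] -0.10500000000000001 45.95
```

```bash
python3 - <<'E'
from h import *
manip.move_l(W2((0,-.126,.113)),max_speed=.03)
manip.move_l(W2((0,-.120,.180)),max_speed=.15)
manip.move_ptp(W2((-.03,-.28,.27)),RT)
for c in("scene","top"):
    p,d=manip.grab_frame(c); cv2.imwrite(f"pics/{c}6.png",p[:,:,::-1]);unwrap(c,p[:,:,::-1].copy(),tops=(.117,.117,.1205),fn=f"pics/u{c}6.png")
t=cv2.imread("pics/top6.png"); u=proj("top",W2((0,-.155,.138))); print("expect post px",u,(u-[230,150])*2.8)
cv2.imwrite("pics/top6c.png",cv2.resize(t[150:350,230:510],None,fx=2.8,fy=2.8))
print(manip.current_time(),F())
E
```

```text
expect post px [472.46057934 281.25944077] [678.88962215 367.52643416]
47.9 [-0.59973225  0.5646394   0.22709814]
```

View pics/utop6.png

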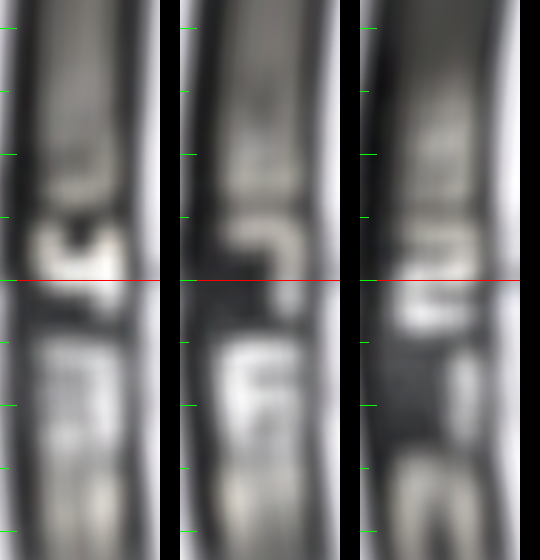

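View pics/top6c.png

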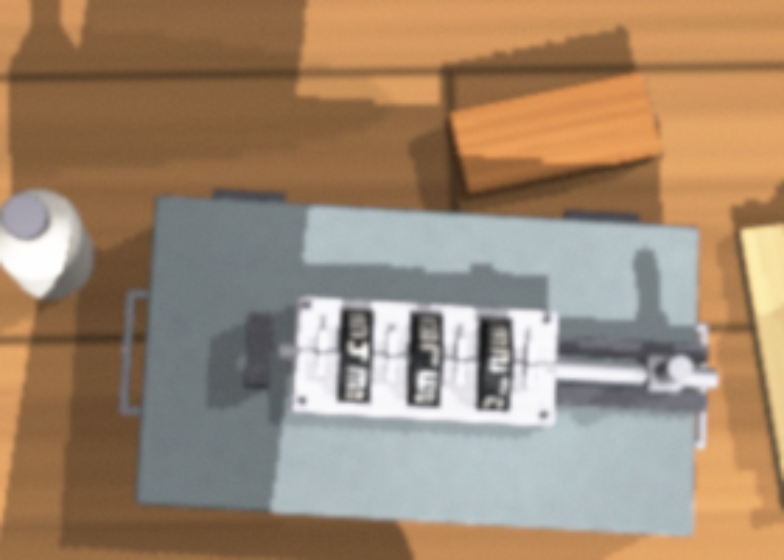

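View pics/scene6.png

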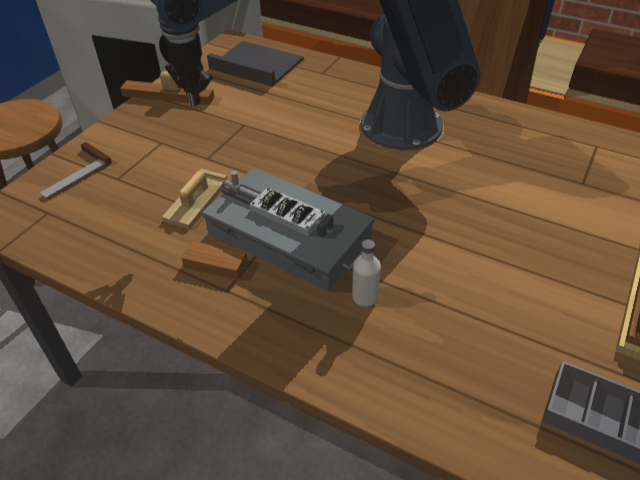

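```bash
python3 - <<'E'
from bench import manip
print(manip.current_ee_pos(),manip.current_joint_vel().round(3)); manip.sign_off()
E
```

```text
[ 0.52372885 -0.33192868  0.26856772] [ 0.005 -0.003 -0.008 -0.002  0.002 -0.004]
the job is handed in; nothing more can be done
```

The wheels show 4-7-2, the bolt is fully drawn, and I handed the job in at about 48 s of the 72 s allowed. `sign_off` reports no verdict, so what follows is my own last checks.

- **Wheels:** I rolled each one with the shut fingertip, and the measured press stayed at or below about 11 N. In the last top picture, unrolled over the wheels, all three digits sit on the index lines.
    - My readings are about 3.9, 6.9 and 2.0.
    - The left wheel first came up about 0.15 digit short, so I nudged it once more.
    - The tilted scene camera read the middle wheel about 0.2 digit higher than the top camera. I trusted the top view, whose projected housing corners and index lines matched the picture. Both readings are within the 10 degree tolerance.
- **Bolt:** I pushed the post to the right and felt the end stop after about 29 mm. I then backed off and lifted clear. The post appears within 2 px of where a full 30 mm draw would put it.
- **Bystanders:** The glue bottle, offcut and push block look unmoved between the first and last pictures. I judged this by eye.
- **Robot:** The arm finished clear of everything, with the force reading at noise level.

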